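# Check, shut and wind up a mended musical toy

### The job

Before the mended musical toy in the cradle goes back to its owner, check its catch: press the red button so that the orange lid pops up, then push the lid down until it clicks shut and stays shut by itself. Then, keeping the lid shut so that the tune does not start, wind the blue key clockwise (seen from above), part turn by part turn, until the spring is fully wound, and let go. Leave the steel tray and the screwdrivers on the work board where they lie.

Things in the scene. Friction and masses are not known exactly. Their poses are not given: they have to be found in the camera images.
- toy: The mended toy with its cradle: a yellow case 160 mm front to back (x) by 200 mm (y), its flat deck 90 mm above the table, clamped in a low wooden cradle that cannot move. Origin under the cradle's middle, x pointing from the front (button side) to the back (hinge side), y towards the lid's half, z up. The red button and orange lid are on its +y half, the blue key stands on its -y half.
- button_top (a point): Centre of the top face of the toy's red round latch button, 28 mm in diameter, standing 9 mm proud of the deck, 124 mm in front of the lid's hinge axis and 30 mm in front of the lid's front edge. Pressed straight down. Its x axis points from the button towards the lid and its hinge, its y axis along the lid's width away from the key, z up.
- button (a joint): Travel of the red button in m: 0 up, 0.007 fully down. The spring takes 2 N at first and 5 N at the bottom; the lid is let go from about 0.004 on. The button comes up again when released. It also dips while the lid is pushed past the hook.
- lid_front (a point): Point on the middle of the outer face of the orange lid, 9 mm behind its front edge, 85 mm in front of the hinge axis. The lid is a flat panel 92 mm long, 84 mm wide, 7 mm thick; shut, its outer face lies 6 mm above the hinge axis, x points to the hinge and z up; the point turns with the lid. A red hook, 6 mm higher than the lid, stands just in front of the middle of its front edge.
- lid_hinge (a point): Middle of the lid's hinge axis, at the back of the lid, 92 mm above the table; the axis is level and runs along the toy's y. The point's axes turn with the lid. The lid is shut by pushing on its outer face, best along an arc about this axis: rubber fingertips pressed straight down on the steep open lid stick and jam.
- lid (a joint): Angle of the lid in rad: 0 latched shut, 0.85 fully open (front edge up, outer face to the back). A weak spring (0.05 to 0.1 N m) throws it open when the hook lets go. For its last 10 mm of closing (at the front edge) the hook must give way: about 8 N at 70 mm from the hinge; it snaps over when the lid is pressed to 0 or below (stop at -0.03). Not latched, it springs open again.
- key_grip (a point): Centre of the wings of the blue butterfly key, on its upright axis, 45 mm above the toy's deck. The wings are a flat upright plate 66 mm long (along this point's x), 10 mm thick (along y) and 32 mm high (z). The point turns with the key. Nothing on the toy stands higher than 14 mm above the deck around the key while the lid is shut; the key's axis is 56 mm from the side edge of the lid.
- key (a joint): Angle of the key in rad, growing as it is turned clockwise seen from above: 0 run down (wings along the toy's x), 4.4 fully wound (a firm stop, 0.7 of a turn on). Turning it takes 0.09 N m at first and 0.13 N m at the end. The click inside holds it wherever it is let go, but turned back by force it unwinds.
- pan: Loose small steel tray, 170 by 125 by 24 mm, with a yellow half toy case in it, left of the toy on the brown work board (5 mm thick). Origin under its centre. Not to be disturbed.
- driver_red: Loose red screwdriver, 200 mm long, 26 mm thick, lying on the board right of the toy. Origin under its middle. Not to be disturbed.
- driver_orange: Loose orange screwdriver, 170 mm long, 26 mm thick, lying on the board right of the toy. Origin under its middle. Not to be disturbed.

How it is judged:
On the way, in this order (a step that is already met when the one before it is completed fails the run):
1. the lid has popped up (value of joint lid above 0.7 rad), for 0.1 s.
2. the lid is shut again and stays shut untouched (value of joint lid below 0.03 rad and contact force between each of the fingers, the arm and toy below 0.3 N), for 0.2 s.
3. the key is wound to within 0.4 rad of its stop, the lid still shut (value of joint key above 4 rad and value of joint lid below 0.03 rad), for 0.2 s.
At the end, for the whole second after the job is handed in: The lid is latched shut (joint below 0.03 rad), the button is up (below 1 mm) and the key has stayed wound, within 0.4 rad of its stop (joint above 4.0 rad) (all of step 3 and value of joint button below 0.001 m); the robot touches nothing.
It fails at once if the lid is open while the spring is wound (key beyond 1.5 rad) (value of joint key above 1.5 rad and value of joint lid above 0.15 rad).
It fails at once if the tray or a screwdriver on the work board is moved by more than 30 mm (distance of any of pan, driver_red, driver_orange from where it was at the start of the episode above 0.03 m).
It also fails if it takes over 67 s, if anything falls off the work surface, if the arm or the gripper's body presses on something with over 40 N, if the wrist force passes 120 N, or if a joint passes its speed limit or range.

### The arm

A 6-joint arm with a two-finger parallel gripper is mounted at the origin on the work surface. World frame = base frame: x ahead of the robot, y to its left, z up, the work surface at z = 0. Lengths are in m, angles in rad, forces in N, time in s.
With the tool pointing down it reaches from about 0.225 to 0.875 m from the base axis. Payload 3.4 kg.
Tool frame: the origin (TCP) lies midway between the tips of the shut fingers; the grasp point (between the pads) lies r.grip_depth behind it (r.grip_depth is the distance from the TCP to the grasp point, in m); z points along the fingers, y is the line along which they close (so a half turn about z gives the same grasp; the last joint's range is limited). The gripper opens to 85 mm and grips with 20 to 120 N. Pads are 22 mm wide; open, the fingers measure 114 mm over their backs; the gripper's body (76 mm by 85 mm) begins 54 mm behind the grasp point. The pads swing forward as they close: fully open they stand 13 mm farther back than shut.
Start: joints at [1.187, 0.276, 1.505, -0, 1.361, -0.121], TCP at [0.149, 0.555, 0.231] pointing down, gripper open.
Joint ranges: [-2.89, 2.89], [-0.75, 2.08], [0.22, 2.7], [-1.18, 4.32], [0.11, 2.71], [-2.7, 2.7]. Speed limits (rad/s): [2.57, 2.57, 3.14, 3.14, 3.14, 3.14].

### API

Orientations are given as a unit quaternion [w, x, y, z].
In Python, from cell import r, grab_frame, look_for, outline_of, mark_of gives the robot as it stands.
- The arm moves only by the shell command python3 -m creep 'ROWS' [FORCE]. ROWS is JSON, a list of rows, each an object with "xyz": the shift along the tool's x, y, z normalised to -1 to 1, where 1 is 500 mm, a list of three; "angular": the turn, a rotation vector about the tool's x, y, z normalised to -1 to 1, where 1 is 90 degrees, a list of three; "gripper": the gripper command: -1 is shut, 1 is fully open, values between are in proportion. In form: [{"xyz": [x, y, z], "angular": [wx, wy, wz], "gripper": gripper}, ...]. A call has 1 to 5 rows; each row is the pose to reach, as a shift and turn from the pose commanded when the call began, along the tool's axes at that moment; what a row does not reach only later rows make up. A row lasts 1/10 s, in which the tool goes at most 50 mm and 8.59 degrees, less where a joint would pass 70% of its speed; a pose out of reach is approached as far as the arm can. A call with a number of a shift or a turn outside -1 to 1 is refused whole. A call with a gripper value outside its range is refused whole. The fingers move at their own pace and stop on an object; FORCE is the grip in N (left out, the last holds). Time passes only in rows, so rows that repeat a pose let the fingers close. It gives the time, the measured TCP pose, the force, the opening and the grip force at its end, in the units of the state.
- r.observe(): the state, without advancing time (a new reading comes with each control period).
- grab_frame(name): name is "scene" or "top" or "wrist"; returns a dict with "frame" (420x560x3 uint8, blue, green, red), "K" (3x3 intrinsics, pixels), "D" ([k1, k2, p1, p2, k3] as OpenCV has them; the pictures are not rectified), "pose" (4x4, takes a point from camera to world coordinates). Camera axes: x right, y up, looking along -z (the intrinsics and any distortion apply to the point x, -y, -z); pixel columns grow to the right and rows downward; lengths in m; the calibration is good to about 2 mm. A picture is of the moment at which its call begins. There is no depth.
- r.sign_off(): hands the job in; it is judged then, once.
Trained networks look in a picture, given as the dict that the camera call returned (one of the last four; its "shot" number tells which), for a name from the list of things; names that differ only in an ending like _2 or _b are one class to them, and where a whole thing is asked for, a point or a joint stands for the part that bears it (a point fixed in the world has none). Each returns a list of dicts, best first, with "conf" (0 to 1); they miss things now and then, are a little off and sometimes report something else, mostly with a low value. They report only what shows in the picture. A call takes as long as a camera call.
- look_for(picture, thing): "extent" ([left, top, right, bottom] in pixels, round what is visible of it).
- outline_of(picture, thing): "mask" (420x560 bool, what is visible of it) and "extent" ([left, top, right, bottom] in pixels, round what is visible of it).
- mark_of(picture, thing): "uv" ([column, row] in pixels: a listed point, or the origin of a listed thing).
The state is a dict: "t": time; "joints": joint angles; "joint_velocities": joint speeds; "joint_efforts": joint torques, N m; "ee_pos": TCP position; "ee_rot": TCP orientation; "contact_force": force on the tool from outside, world axes, zero at the start; "torque": the same for the moment, N m; "gripper_width": finger opening in m; "finger_force": force on a finger pad.
Only numpy, scipy, OpenCV 4.12 (cv2) and the standard library are available. Lean on these libraries where they do the work, as an engineer would, in place of code of your own. Each camera call takes 0.05 s, during which the arm holds its last target. There are 200 camera calls.

## Working session

There is one attempt and no reset: what is moved stays moved. The work goes in short steps, Python scripts to look and compute and a shell command to move; the robot and the scene stay as the last step left them, time stands still between calls to the robot, and variables do not carry over. Pictures are saved under pics/ and viewed, at most 10 in all, crops included, and the job is handed in when it is done.

```bash
ls; mkdir -p pics
cat > h.py <<'E'
import numpy as np, cv2
from cell import r, grab_frame, look_for, outline_of, mark_of
from scipy.spatial.transform import Rotation as R
def ray(p,uv):
    n=cv2.undistortPoints(np.array([[uv]],float),np.array(p["K"],float),np.array(p["D"],float))[0,0]
    T=np.array(p["pose"]); d=T[:3,:3]@np.array([n[0],-n[1],-1.]); return T[:3,3],d/np.linalg.norm(d)
def atz(p,uv,z):
    o,d=ray(p,uv); return o+d*(z-o[2])/d[2]
def tri(rs):
    A=np.zeros((3,3));b=np.zeros(3)
    for o,d in rs:
        M=np.eye(3)-np.outer(d,d);A+=M;b+=M@o
    x=np.linalg.solve(A,b); return x,[np.linalg.norm(np.cross(x-o,d)) for o,d in rs]
def st():
    s=r.observe(); q=s["ee_rot"]; return s,np.array(s["ee_pos"]),R.from_quat([q[1],q[2],q[3],q[0]])
def rel(target,Rt=None):
    s,p,Q=st(); print("xyz",np.round(Q.inv().apply(np.array(target)-p)/.5,4), "ang",None if Rt is None else np.round((Q.inv()*Rt).as_rotvec()/(np.pi/2),4))
E
python3 - <<'E'
from h import *
ps={n:grab_frame(n) for n in("scene","top","wrist")}
for n,p in ps.items(): cv2.imwrite(f"pics/{n}0.png",p["frame"])
for t in("button_top","lid_front","lid_hinge","key_grip","toy","pan","driver_red","driver_orange"):
    rs=[]
    for n,p in ps.items():
        m=mark_of(p,t)
        if m:
            print(t,n,np.round(m[0]["uv"],1),round(m[0]["conf"],2))
            if m[0]["conf"]>.4: rs.append(ray(p,m[0]["uv"]))
    if len(rs)>1: print("  ",*[np.round(v,4) for v in tri(rs)])
s,p,Q=st();print(s,Q.as_matrix().round(3),r.grip_depth)
E
```

```text
pics
button_top scene [311.8 198.9] 0.64
button_top top [251.7 249.9] 0.56
   [0.4826 0.0953 0.0933] [0.0022 0.0022]
lid_front scene [308.3 207.6] 0.56
lid_front top [252.2 229. ] 0.65
   [0.524  0.0923 0.0965] [0.0039 0.0039]
lid_hinge scene [303.8 230.5] 0.75
lid_hinge top [259.6 183.8] 0.77
   [0.613  0.0845 0.0964] [0.0026 0.0026]
key_grip scene [264. 191.] 0.79
key_grip top [302.7 224.8] 0.68
   [ 0.5311 -0.0093  0.1376] [0.0061 0.0061]
toy scene [288.7 243.8] 0.69
toy top [281.6 218.7] 0.85
   [ 0.5485  0.0445 -0.0018] [0.0016 0.0016]
pan scene [400.1 268.5] 0.6
pan top [166. 199.] 0.61
   [ 0.5944  0.3104 -0.0062] [0.004 0.004]
driver_red scene [216.3 227.1] 0.73
driver_red top [368.  229.1] 0.87
   [ 0.5247 -0.1448  0.0097] [0.0008 0.0008]
driver_orange scene [189.2 234.4] 0.77
driver_orange top [252.1 226.8] 0.7
   [ 0.5957 -0.032   0.1107] [0.1434 0.1434]
{'t': 1.35, 'joints': array([ 1.18698111e+00,  2.75878785e-01,  1.50489997e+00,  3.21795441e-05,
        1.36072975e+00, -1.21025403e-01]), 'joint_velocities': array([ 0.00049855,  0.00023663,  0.00261669,  0.00023005,  0.00066757,
       -0.00107809]), 'joint_efforts': array([-1.34448925e-03, -4.16657603e+01, -2.46095395e+01, -1.89046732e-04,
        3.54540289e-04,  2.18344621e-05]), 'ee_pos': array([0.14938721, 0.55527753, 0.23134013]), 'ee_rot': array([-4.72982369e-06,  1.31020477e-01,  9.91379661e-01,  4.46700658e-05]), 'contact_force': array([0.25840543, 0.4409404 , 0.09069616]), 'torque': array([ 0.06149114, -0.01374547, -0.00970141]), 'finger_force': 0.0, 'gripper_width': 0.0851440994653809} [[-0.966  0.26   0.   ]
 [ 0.26   0.966  0.   ]
 [ 0.     0.    -1.   ]] 0.0187
```

View pics/top0.png

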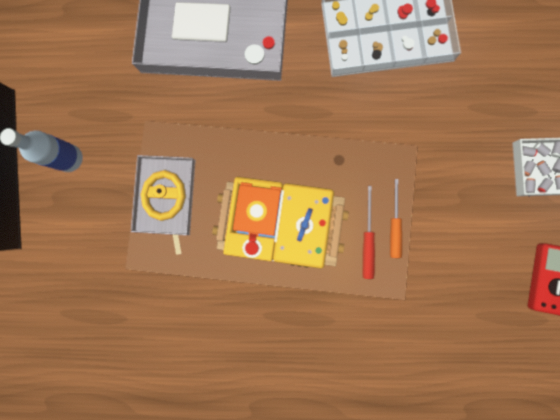

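View pics/scene0.png

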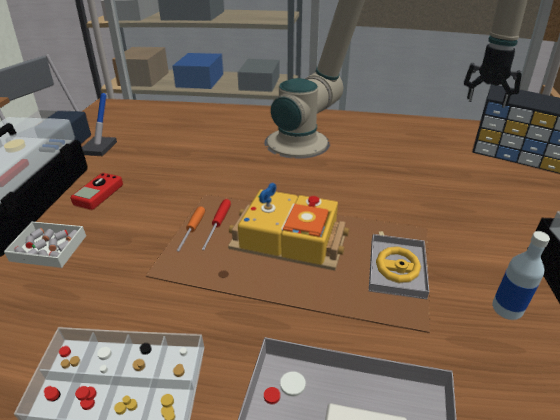

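Top view: toy centred at (280,222), with the button at (252,248), the lid around (257,211) and the key at (304,225), already turned slightly. The networks agree, except for driver_orange in the top view: it's really at (397,225). The scene view shows the same layout. Next I'll bring the wrist camera over the toy.

Run:
```python
from h import *
a=np.deg2rad(-4.5); Rt=R.from_euler('z',a)*R.from_matrix(np.array([[-1,0,0],[0,1,0],[0,0,-1.]]))
rel([.47,.06,.28],Rt)
```

```text
xyz [-0.8765 -0.79   -0.0974] ang [ 1.000e-04 -0.000e+00 -1.173e-01]
```

```bash
python3 -m creep '[{"xyz":[-0.371,-0.335,-0.0415],"angular":[0,0,-0.1173],"gripper":-1},{"xyz":[-0.371,-0.335,-0.0415],"angular":[0,0,-0.1173],"gripper":-1},{"xyz":[-0.371,-0.335,-0.0415],"angular":[0,0,-0.1173],"gripper":-1},{"xyz":[-0.371,-0.335,-0.0415],"angular":[0,0,-0.1173],"gripper":-1},{"xyz":[-0.371,-0.335,-0.0415],"angular":[0,0,-0.1173],"gripper":-1}]' 30
python3 - <<'E'
from h import *
a=np.deg2rad(-4.5); Rt=R.from_euler('z',a)*R.from_matrix(np.array([[-1,0,0],[0,1,0],[0,0,-1.]]))
rel([.47,.06,.28],Rt)
E
```

```text
t: 1.85
ee_pos: [0.2846, 0.3454, 0.2522]
ee_rot: [0.0, 0.039, 0.999, 0.0]
contact_force: [0.7, 1.4, 0.2]
gripper_width: 0.0124
finger_force: 0.0
xyz [-0.414  -0.5402 -0.0555] ang [0.0003 0.0005 0.0005]
```

```bash
python3 -m creep '[{"xyz":[-0.3,-0.4,-0.04],"angular":[0,0,0],"gripper":-1},{"xyz":[-0.3,-0.4,-0.04],"angular":[0,0,0],"gripper":-1},{"xyz":[-0.3,-0.4,-0.04],"angular":[0,0,0],"gripper":-1},{"xyz":[-0.3,-0.4,-0.04],"angular":[0,0,0],"gripper":-1},{"xyz":[-0.3,-0.4,-0.04],"angular":[0,0,0],"gripper":-1}]'; python3 -m creep '[{"xyz":[-0.1,-0.14,-0.015],"angular":[0,0,0],"gripper":-1},{"xyz":[-0.1,-0.14,-0.015],"angular":[0,0,0],"gripper":-1},{"xyz":[-0.1,-0.14,-0.015],"angular":[0,0,0],"gripper":-1},{"xyz":[-0.1,-0.14,-0.015],"angular":[0,0,0],"gripper":-1}]'
cat > look.py <<'E'
from h import *
import sys
ps={n:grab_frame(n) for n in("scene","top","wrist")}
cv2.imwrite(f"pics/{sys.argv[1]}.png",ps["wrist"]["frame"])
for t in("button_top","lid_front","lid_hinge","key_grip"):
    rs=[]
    for n,p in ps.items():
        m=mark_of(p,t)
        if m and m[0]["conf"]>.3:
            print(t,n,np.round(m[0]["uv"],1),round(m[0]["conf"],2)); rs.append(ray(p,m[0]["uv"]))
    if len(rs)>1: print("  ",*[np.round(v,4) for v in tri(rs)])
s,p,Q=st();print(s["t"],p.round(4),Q.as_matrix().round(3))
E
python3 look.py w1
```

```text
t: 2.35
ee_pos: [0.4181, 0.1347, 0.2724]
ee_rot: [0.001, 0.039, 0.999, 0.0]
contact_force: [0.9, 1.3, 0.4]
gripper_width: -0.0
finger_force: 0.0
t: 2.75
ee_pos: [0.4617, 0.0624, 0.2791]
ee_rot: [-0.0, 0.04, 0.999, 0.0]
contact_force: [-0.5, -0.1, 0.8]
gripper_width: 0.0002
finger_force: 0.0
button_top scene [314.7 197.4] 0.48
button_top top [252.  248.5] 0.44
button_top wrist [309.8 214.2] 0.83
   [0.4861 0.098  0.1004] [0.0021 0.0023 0.0011]
lid_front scene [308.6 205.6] 0.93
lid_front top [253.8 224.8] 0.87
lid_front wrist [310.4 253. ] 0.63
   [0.5289 0.0926 0.1041] [0.0034 0.0025 0.0044]
lid_hinge scene [301.1 232.5] 0.71
lid_hinge top [261.6 180.1] 0.71
   [0.6205 0.08   0.0963] [0.0021 0.0021]
key_grip scene [265.7 191.6] 0.48
key_grip top [302.2 223.5] 0.75
key_grip wrist [459.2 267.2] 0.72
   [0.526  0.0546 0.2016] [0.0832 0.057  0.1312]
3.5 [0.4617 0.0629 0.2793] [[-0.997  0.078 -0.   ]
 [ 0.078  0.997  0.   ]
 [ 0.     0.    -1.   ]]
```

View pics/w1.png

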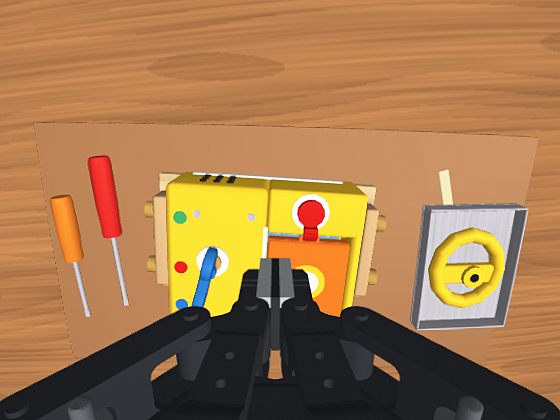

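Wrist view (up is towards the robot): the button is at (311,213), the lid's front edge around row 240 and the key around (205,275). The wrist's key mark at (459,267) is wrong, because that's the tray. I'll get the yaws from outlines.

Run:
```python
from h import *
ps={n:grab_frame(n) for n in("top","wrist","scene")}
def hsv(p,lo,hi): return cv2.inRange(cv2.cvtColor(p["frame"],cv2.COLOR_BGR2HSV),lo,hi)
for n in ("top","wrist"):
  p=ps[n]
  for t,z in(("lid_front",.098),("button_top",.099),("key_grip",.135),("toy",.09)):
    for m in outline_of(p,t)[:2]:
        mk=m["mask"].astype(np.uint8); ys,xs=np.nonzero(mk)
        pts=np.array([atz(p,(u,v),z)[:2] for u,v in zip(xs[::3],ys[::3])],np.float32)
        if t=="toy":
            # yellow deck
            yl=hsv(p,(22,150,120),(32,255,255)); 
            ys,xs=np.nonzero(mk*(yl>0)); pts=np.array([atz(p,(u,v),z)[:2] for u,v in zip(xs,ys)],np.float32)
        rc=cv2.minAreaRect(pts*1000)
        c=np.cov(pts.T); w,V=np.linalg.eigh(c); ax=V[:,1]
        print(n,t,round(m["conf"],2),m["extent"],"mean",pts.mean(0).round(4),"rect",np.round(rc[0],1),np.round(rc[1],1),round(rc[2],1),"PA",round(np.degrees(np.arctan(ax[1]/ax[0])),1))
k=[]
for n in("scene","top"):
    m=outline_of(ps[n],"key_grip"); 
    if m: ys,xs=np.nonzero(m[0]["mask"]); print(n,m[0]["conf"],xs.mean(),ys.mean(),m[0]["extent"])
```

```text
top lid_front 0.94 [234.2, 184.6, 282.5, 237.9] mean [0.5614 0.087 ] rect [560.6  87.1] [83.6 96.4] 81.9 PA -6.7
top key_grip 0.6 [295.5, 207.9, 313.8, 240.2] mean [ 0.5312 -0.0076] rect [530.7  -7.1] [10.9 59.8] 68.7 PA -19.8
top toy 0.73 [213.8, 177.7, 348.9, 266.3] mean [0.5386 0.017 ] rect [538.1  46.1] [197.4 152.3] 81.7 PA 73.7
top toy 0.65 [294.4, 210.6, 313.7, 240.5] mean [ 0.5325 -0.0123] rect [529.4 -13. ] [15.4 48.4] 51.5 PA -27.2
wrist lid_front 0.67 [271.4, 238.2, 350.2, 313.0] mean [0.5457 0.1025] rect [556.4  90.6] [83.3 89. ] 82.7 PA 33.9
wrist button_top 0.57 [295.7, 198.9, 325.6, 231.8] mean [0.487  0.0981] rect [486.5  98. ] [27.1 27.3] 64.4 PA 52.3
wrist key_grip 0.95 [195.4, 249.1, 221.6, 306.9] mean [ 0.5295 -0.0036] rect [531.   -3.2] [14.3 63.9] 68.1 PA -22.5
wrist toy 0.87 [143.8, 168.5, 387.1, 313.9] mean [0.5033 0.0367] rect [528.2  48.7] [200.3 159.4] 81.9 PA -83.6
scene 0.71 267.57751937984494 194.80620155038758 [258.5, 183.6, 279.1, 211.3]
top 0.6 304.8076923076923 224.28571428571428 [295.5, 207.9, 313.8, 240.2]
```

Run:
```python
from h import *
Rt=R.from_euler('z',np.deg2rad(-8.1))*R.from_matrix(np.array([[-1,0,0],[0,1,0],[0,0,-1.]]))
rel([.4868,.098,.12],Rt)
```

```text
xyz [-0.0445  0.0741  0.3187] ang [0.0001 0.     0.04  ]
```

```bash
python3 -m creep '[{"xyz":[-0.0445,0.0741,0.3187],"angular":[0,0,0.04],"gripper":-1},{"xyz":[-0.0445,0.0741,0.3187],"angular":[0,0,0.04],"gripper":-1},{"xyz":[-0.0445,0.0741,0.3187],"angular":[0,0,0.04],"gripper":-1},{"xyz":[-0.0445,0.0741,0.3187],"angular":[0,0,0.04],"gripper":-1},{"xyz":[-0.0445,0.0741,0.3187],"angular":[0,0,0.04],"gripper":-1}]'; python3 -m creep '[{"xyz":[0,0,0.03],"angular":[0,0,0],"gripper":-1},{"xyz":[0,0,0.045],"angular":[0,0,0],"gripper":-1},{"xyz":[0,0,0.053],"angular":[0,0,0],"gripper":-1},{"xyz":[0,0,0.056],"angular":[0,0,0],"gripper":-1},{"xyz":[0,0,0.056],"angular":[0,0,0],"gripper":-1}]'
python3 - <<'E'
from h import *
p=grab_frame("scene"); cv2.imwrite("pics/s2.png",cv2.resize(p["frame"][150:290,200:400],None,fx=3,fy=3))
for z in [0]: print(st()[1])
E
```

```text
t: 4.65
ee_pos: [0.4849, 0.0983, 0.1172]
ee_rot: [-0.003, 0.07, 0.998, -0.0]
contact_force: [-0.0, -0.1, -0.1]
gripper_width: 0.0004
finger_force: 0.0
t: 5.15
ee_pos: [0.4875, 0.0979, 0.093]
ee_rot: [0.001, 0.071, 0.997, 0.0]
contact_force: [-0.7, -0.1, 4.5]
gripper_width: -0.0001
finger_force: 2.2
[0.48746057 0.09790749 0.09300486]
```

View pics/s2.png

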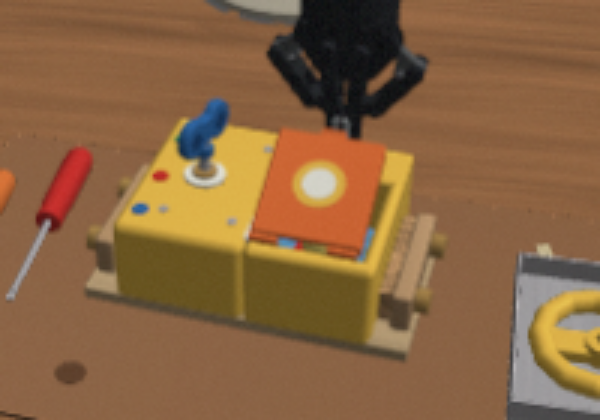

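The crop shows the lid popped open, with its outer face visible and tilted back. Next I'll lift, move behind the lid and check the hinge and front marks before the arc.

```bash
python3 -m creep '[{"xyz":[0,0,-0.1],"angular":[0,0,0],"gripper":-1},{"xyz":[0,0,-0.2],"angular":[0,0,0],"gripper":-1},{"xyz":[0,0,-0.24],"angular":[0,0,0],"gripper":-1},{"xyz":[-0.08,0,-0.24],"angular":[0,0,0],"gripper":-1},{"xyz":[-0.18,0,-0.24],"angular":[0,0,0],"gripper":-1}]';python3 -m creep '[{"xyz":[-0.01,0,0],"angular":[0,0,0],"gripper":-1},{"xyz":[-0.01,0,0],"angular":[0,0,0],"gripper":-1}]'; python3 look.py w2
python3 - <<'E'
from h import *
b=np.array([.4872,.098]);X=np.array([.990,-.141]);H=b+.124*X
s,p,Q=st(); print("H",H)
for a in(.95,.85,.7,.55,.4,.25,.12,.05,0,-.05):
    d=-.080*np.cos(a)+.006*np.sin(a)+.011; z=.092+.080*np.sin(a)+.006*np.cos(a)
    t=np.r_[H+d*X,z]; print(a,np.round(d,4),round(z,4),np.round(Q.inv().apply(t-p)/.5,3))
E
```

```text
t: 5.7
ee_pos: [0.5758, 0.0857, 0.2143]
ee_rot: [0.001, 0.07, 0.998, 0.0]
contact_force: [1.1, -0.9, 0.2]
gripper_width: 0.0
finger_force: 0.0
t: 5.9
ee_pos: [0.5816, 0.0843, 0.2111]
ee_rot: [-0.001, 0.071, 0.997, -0.0]
contact_force: [-0.3, 0.1, -0.3]
gripper_width: -0.0002
finger_force: 0.0
button_top wrist [269.   82.4] 0.82
lid_front scene [306.3 194.1] 0.95
lid_front top [252.3 206.7] 0.68
   [0.5626 0.0869 0.1596] [0.0016 0.0016]
lid_hinge scene [302.8 233.9] 0.76
lid_hinge wrist [274.5 245.7] 0.85
   [0.6134 0.0835 0.0875] [0.0018 0.0018]
key_grip scene [266.5 193.9] 0.53
key_grip top [303.6 223.9] 0.49
key_grip wrist [125.1 176.4] 0.56
   [ 0.5331 -0.0071  0.1309] [0.0023 0.0024 0.0009]
6.65 [0.5808 0.0846 0.212 ] [[-0.99   0.141  0.   ]
 [ 0.141  0.99   0.   ]
 [-0.     0.    -1.   ]]
H [0.60996  0.080516]
0.95 -0.0307 0.1606 [0.002 0.    0.103]
0.85 -0.0373 0.1561 [0.016 0.    0.112]
0.7 -0.0463 0.1481 [0.034 0.    0.128]
0.55 -0.0541 0.1389 [0.049 0.    0.146]
0.4 -0.0603 0.1287 [0.062 0.    0.167]
0.25 -0.065 0.1176 [0.071 0.    0.189]
0.12 -0.0677 0.1075 [0.077 0.    0.209]
0.05 -0.0686 0.102 [0.078 0.    0.22 ]
0 -0.069 0.098 [0.079 0.    0.228]
-0.05 -0.0692 0.094 [0.08  0.    0.236]
```

The marks agree with the hinge model: lid_front is at z = 0.160 for 0.85 rad. Now the closing arc.

```bash
python3 -m creep '[{"xyz":[0.002,0,0.09],"angular":[0,0,0],"gripper":-1},{"xyz":[0.016,0,0.112],"angular":[0,0,0],"gripper":-1},{"xyz":[0.034,0,0.128],"angular":[0,0,0],"gripper":-1},{"xyz":[0.049,0,0.146],"angular":[0,0,0],"gripper":-1},{"xyz":[0.062,0,0.167],"angular":[0,0,0],"gripper":-1}]';python3 -m creep '[{"xyz":[0.006,0,0.013],"angular":[0,0,0],"gripper":-1},{"xyz":[0.009,0,0.022],"angular":[0,0,0],"gripper":-1},{"xyz":[0.013,0,0.034],"angular":[0,0,0],"gripper":-1},{"xyz":[0.015,0,0.042],"angular":[0,0,0],"gripper":-1},{"xyz":[0.016,0,0.048],"angular":[0,0,0],"gripper":-1}]';python3 -m creep '[{"xyz":[0,0,0.012],"angular":[0,0,0],"gripper":-1},{"xyz":[0,0,0.024],"angular":[0,0,0],"gripper":-1},{"xyz":[0,0,0.026],"angular":[0,0,0],"gripper":-1},{"xyz":[0,0,0.026],"angular":[0,0,0],"gripper":-1}]'
```

```text
t: 7.15
ee_pos: [0.5505, 0.0889, 0.1285]
ee_rot: [0.001, 0.071, 0.998, -0.0]
contact_force: [0.8, -1.8, 0.0]
gripper_width: -0.0002
finger_force: 0.7
t: 7.65
ee_pos: [0.5423, 0.0902, 0.1045]
ee_rot: [0.0, 0.071, 0.998, 0.0]
contact_force: [-1.9, -0.1, 13.8]
gripper_width: -0.0003
finger_force: 6.5
t: 8.05
ee_pos: [0.5429, 0.0904, 0.0957]
ee_rot: [0.002, 0.071, 0.998, 0.0]
contact_force: [-6.9, 0.8, 24.9]
gripper_width: 0.0001
finger_force: 13.0
```

```bash
python3 -m creep '[{"xyz":[0,0,-0.05],"angular":[0,0,0],"gripper":-1},{"xyz":[0,0,-0.14],"angular":[0,0,0],"gripper":-1},{"xyz":[0,0,-0.22],"angular":[0,0,0],"gripper":-1},{"xyz":[0,0,-0.25],"angular":[0,0,0],"gripper":-1},{"xyz":[0,0,-0.25],"angular":[0,0,0],"gripper":-1}]'; python3 look.py w3;  python3 - <<'E'
from h import *
p=grab_frame("scene"); cv2.imwrite("pics/s3.png",cv2.resize(p["frame"][150:290,200:400],None,fx=3,fy=3))
E
```

```text
t: 8.55
ee_pos: [0.5441, 0.0902, 0.2193]
ee_rot: [0.003, 0.071, 0.997, 0.0]
contact_force: [0.1, -0.1, -0.9]
gripper_width: -0.0003
finger_force: 0.0
button_top scene [311.4 196.2] 0.47
button_top wrist [272.1 137.2] 0.88
   [0.4877 0.095  0.1042] [0.0029 0.0029]
lid_front scene [308.1 207.8] 0.64
lid_front top [256.9 226. ] 0.67
lid_front wrist [275.6 189.7] 0.77
   [0.5285 0.09   0.0974] [0.0018 0.0032 0.0049]
lid_hinge scene [304.6 234.8] 0.62
lid_hinge top [260.8 185. ] 0.67
lid_hinge wrist [233.3 196. ] 0.45
   [0.577  0.0746 0.056 ] [0.012  0.04   0.0438]
key_grip scene [265.6 192.8] 0.8
key_grip top [300.2 221.9] 0.78
key_grip wrist [134.7 227. ] 0.77
   [ 0.5342 -0.0048  0.1343] [0.0064 0.0063 0.0022]
9.3 [0.5423 0.0901 0.2165] [[-0.99   0.141  0.   ]
 [ 0.141  0.99   0.   ]
 [-0.     0.    -1.   ]]
```

View pics/s3.png

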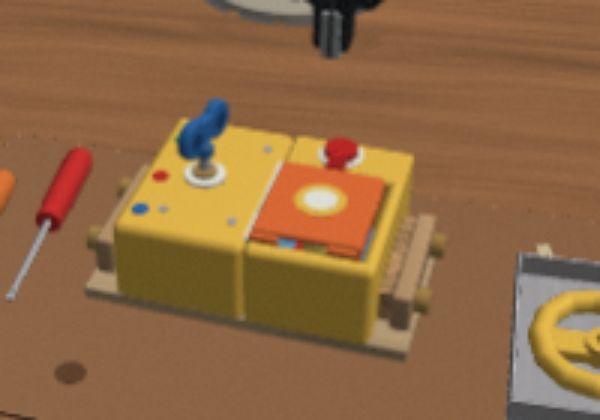

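The crop shows the lid flat and latched and the button up. Now for the key.

Run:
```python
from h import *
Rt=R.from_euler('z',np.deg2rad(-22))*R.from_matrix(np.array([[-1,0,0],[0,1,0],[0,0,-1.]]))
rel([.532,-.0065,.235],Rt)
```

```text
xyz [-0.0069 -0.1942 -0.037 ] ang [1.000e-04 0.000e+00 1.544e-01]
```

```bash
python3 -m creep '[{"xyz":[-0.0069,-0.1942,-0.037],"angular":[0,0,0.1544],"gripper":1},{"xyz":[-0.0069,-0.1942,-0.037],"angular":[0,0,0.1544],"gripper":1},{"xyz":[-0.0069,-0.1942,-0.037],"angular":[0,0,0.1544],"gripper":1},{"xyz":[-0.0069,-0.1942,-0.037],"angular":[0,0,0.1544],"gripper":1},{"xyz":[-0.0069,-0.1942,-0.037],"angular":[0,0,0.1544],"gripper":1}]'; python3 look.py w4 | grep -A5 key
python3 - <<'E'
from h import *
p=grab_frame("wrist")
for m in outline_of(p,"key_grip")[:2]:
    ys,xs=np.nonzero(m["mask"]); pts=np.array([atz(p,(u,v),.14)[:2] for u,v in zip(xs,ys)],np.float32)
    rc=cv2.minAreaRect(pts*1000); print(m["conf"],m["extent"],pts.mean(0),rc)
E
```

```text
t: 9.85
ee_pos: [0.5318, -0.0057, 0.2348]
ee_rot: [-0.0, 0.19, 0.982, 0.0]
contact_force: [0.2, 0.5, -0.3]
gripper_width: 0.0725
finger_force: 0.0
key_grip scene [265.9 192.2] 0.49
key_grip wrist [274.3 216.9] 0.84
   [ 0.5339 -0.0074  0.1356] [0.0032 0.0032]
10.6 [ 0.532  -0.0065  0.235 ] [[-0.927  0.375  0.   ]
 [ 0.375  0.927  0.   ]
 [-0.     0.    -1.   ]]
0.66 [266.9, 171.7, 287.3, 258.5] [ 0.5300351  -0.00440713] ((531.3602294921875, -4.48954963684082), (13.59257698059082, 65.30074310302734), 67.54010009765625)
```

View pics/w4.png

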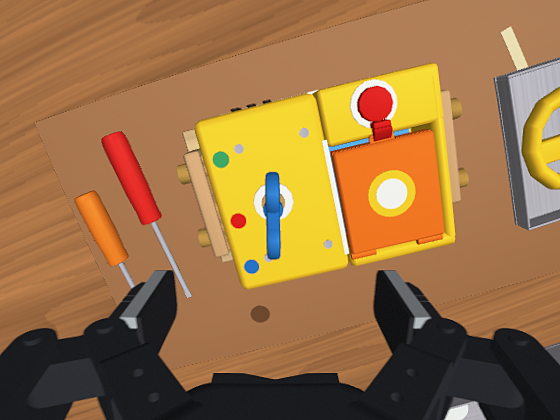

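The view shows the key wings at (273,172–258), upright in the image and centred between the fingers. I'll lower and grip.

```bash
python3 -m creep '[{"xyz":[0,0,0.1],"angular":[0,0,0],"gripper":1},{"xyz":[0,0,0.18],"angular":[0,0,0],"gripper":1},{"xyz":[0,0,0.236],"angular":[0,0,0],"gripper":1},{"xyz":[0,0,0.236],"angular":[0,0,0],"gripper":1},{"xyz":[0,0,0.236],"angular":[0,0,0],"gripper":-0.3}]' 50; python3 -m creep '[{"xyz":[0,0,0],"angular":[0,0,0],"gripper":-1},{"xyz":[0,0,0],"angular":[0,0,0],"gripper":-1},{"xyz":[0,0,0],"angular":[0,0,0],"gripper":-1},{"xyz":[0,0,0],"angular":[0,0,0],"gripper":-1}]'
```

```text
t: 11.2
ee_pos: [0.5324, -0.0066, 0.1174]
ee_rot: [0.0, 0.191, 0.982, 0.0]
contact_force: [0.3, 0.0, 0.5]
gripper_width: 0.0728
finger_force: 0.0
t: 11.6
ee_pos: [0.5323, -0.0071, 0.118]
ee_rot: [0.001, 0.19, 0.982, -0.001]
contact_force: [-1.5, -1.0, 10.1]
gripper_width: 0.0126
finger_force: 40.8
```

```bash
python3 -m creep '[{"xyz":[0,0,0],"angular":[0,0,0.08],"gripper":-1},{"xyz":[0,0,0],"angular":[0,0,0.16],"gripper":-1},{"xyz":[0,0,0],"angular":[0,0,0.24],"gripper":-1},{"xyz":[0,0,0],"angular":[0,0,0.32],"gripper":-1},{"xyz":[0,0,0],"angular":[0,0,0.4],"gripper":-1}]'
python3 - <<'E'
from h import *
s,p,Q=st(); print(s["torque"],s["contact_force"],s["joints"],s["gripper_width"])
E
```

```text
t: 12.1
ee_pos: [0.5326, -0.0069, 0.1182]
ee_rot: [0.001, 0.487, 0.874, 0.0]
contact_force: [-0.5, -1.2, 5.1]
gripper_width: 0.0113
finger_force: 48.8
[-0.15433747  0.16232078  0.13862436] [-0.45138393 -1.20467214  5.0643769 ] [-1.43164415e-01  3.01722877e-01  1.77049594e+00 -6.49045719e-04
  1.06737074e+00 -6.96795454e-01] 0.011349507278246141
```

```bash
python3 -m creep '[{"xyz":[0,0,0],"angular":[0,0,0.08],"gripper":-1},{"xyz":[0,0,0],"angular":[0,0,0.16],"gripper":-1},{"xyz":[0,0,0],"angular":[0,0,0.24],"gripper":-1},{"xyz":[0,0,0],"angular":[0,0,0.32],"gripper":-1},{"xyz":[0,0,0],"angular":[0,0,0.4],"gripper":-1}]';python3 -m creep '[{"xyz":[0,0,0],"angular":[0,0,0.08],"gripper":-1},{"xyz":[0,0,0],"angular":[0,0,0.16],"gripper":-1},{"xyz":[0,0,0],"angular":[0,0,0.24],"gripper":-1},{"xyz":[0,0,0],"angular":[0,0,0.32],"gripper":-1},{"xyz":[0,0,0],"angular":[0,0,0.4],"gripper":-1}]';python3 -m creep '[{"xyz":[0,0,0],"angular":[0,0,0.08],"gripper":-1},{"xyz":[0,0,0],"angular":[0,0,0.16],"gripper":-1},{"xyz":[0,0,0],"angular":[0,0,0.24],"gripper":-1},{"xyz":[0,0,0],"angular":[0,0,0.32],"gripper":-1},{"xyz":[0,0,0],"angular":[0,0,0.4],"gripper":-1}]'
python3 - <<'E'
from h import *
s,p,Q=st(); print(s["torque"],s["contact_force"],s["joints"],s["gripper_width"])
E
```

```text
t: 12.6
ee_pos: [0.5328, -0.0068, 0.1182]
ee_rot: [0.001, 0.733, 0.68, 0.001]
contact_force: [-0.3, -0.7, 4.2]
gripper_width: 0.0112
finger_force: 48.8
t: 13.1
ee_pos: [0.5331, -0.0069, 0.1182]
ee_rot: [0.001, 0.907, 0.421, 0.001]
contact_force: [-0.1, -1.6, 4.4]
gripper_width: 0.011
finger_force: 48.8
t: 13.6
ee_pos: [0.5333, -0.0071, 0.1182]
ee_rot: [0.001, 0.993, 0.12, 0.002]
contact_force: [-0.3, -1.2, 3.8]
gripper_width: 0.0113
finger_force: 48.8
[-0.22202586 -0.09872103  0.12512209] [-0.27370148 -1.16391107  3.76398444] [-1.43262228e-01  3.01936272e-01  1.77007711e+00 -1.05927417e-03
  1.06604425e+00  1.18810106e+00] 0.011262199140845641
```

```bash
python3 -m creep '[{"xyz":[0,0,0],"angular":[0,0,0],"gripper":1},{"xyz":[0,0,0],"angular":[0,0,0],"gripper":1},{"xyz":[0,0,0],"angular":[0,0,0],"gripper":1},{"xyz":[0,0,-0.06],"angular":[0,0,0],"gripper":1},{"xyz":[0,0,-0.12],"angular":[0,0,0],"gripper":1}]';for i in 1 2 ; do :; done; python3 -m creep '[{"xyz":[0,0,0],"angular":[0,0,-0.08],"gripper":1},{"xyz":[0,0,0],"angular":[0,0,-0.17],"gripper":1},{"xyz":[0,0,0],"angular":[0,0,-0.26],"gripper":1},{"xyz":[0,0,0],"angular":[0,0,-0.35],"gripper":1},{"xyz":[0,0,0],"angular":[0,0,-0.43],"gripper":1}]'; python3 -m creep '[{"xyz":[0,0,0],"angular":[0,0,-0.08],"gripper":1},{"xyz":[0,0,0],"angular":[0,0,-0.17],"gripper":1},{"xyz":[0,0,0],"angular":[0,0,-0.26],"gripper":1},{"xyz":[0,0,0],"angular":[0,0,-0.35],"gripper":1},{"xyz":[0,0,0],"angular":[0,0,-0.43],"gripper":1}]'; python3 -m creep '[{"xyz":[0,0,0],"angular":[0,0,-0.08],"gripper":1},{"xyz":[0,0,0],"angular":[0,0,-0.17],"gripper":1},{"xyz":[0,0,0],"angular":[0,0,-0.26],"gripper":1},{"xyz":[0,0,0],"angular":[0,0,-0.35],"gripper":1},{"xyz":[0,0,0],"angular":[0,0,-0.43],"gripper":1}]'; python3 -m creep '[{"xyz":[0,0,0],"angular":[0,0,-0.08],"gripper":1},{"xyz":[0,0,0],"angular":[0,0,-0.17],"gripper":1},{"xyz":[0,0,0],"angular":[0,0,-0.26],"gripper":1},{"xyz":[0,0,0],"angular":[0,0,-0.35],"gripper":1},{"xyz":[0,0,0],"angular":[0,0,-0.43],"gripper":1}]'; python3 -m creep '[{"xyz":[0,0,0],"angular":[0,0,-0.08],"gripper":1},{"xyz":[0,0,0],"angular":[0,0,-0.17],"gripper":1},{"xyz":[0,0,0],"angular":[0,0,-0.26],"gripper":1},{"xyz":[0,0,0],"angular":[0,0,-0.28],"gripper":1},{"xyz":[0,0,0],"angular":[0,0,-0.28],"gripper":1}]'
python3 - <<'E'
from h import *
s,p,Q=st(); print(p,s["joints"],Q.as_euler('zyx',degrees=True))
p=grab_frame("wrist"); cv2.imwrite("pics/w5.png",p["frame"])
for m in outline_of(p,"key_grip")[:2]:
    ys,xs=np.nonzero(m["mask"]); pts=np.array([atz(p,(u,v),.14)[:2] for u,v in zip(xs,ys)],np.float32)
    rc=cv2.minAreaRect(pts*1000); print(m["conf"],m["extent"],pts.mean(0),rc)
E
```

```text
t: 14.1
ee_pos: [0.531, -0.0062, 0.1766]
ee_rot: [-0.001, 0.992, 0.123, -0.002]
contact_force: [0.7, 0.3, -0.4]
gripper_width: 0.0823
finger_force: 0.0
t: 14.6
ee_pos: [0.5317, -0.0063, 0.1768]
ee_rot: [-0.0, 0.895, 0.447, -0.0]
contact_force: [0.4, 0.6, -0.3]
gripper_width: 0.0857
finger_force: 0.0
t: 15.1
ee_pos: [0.5317, -0.0063, 0.1767]
ee_rot: [-0.0, 0.696, 0.718, -0.0]
contact_force: [-0.1, 0.5, -0.6]
gripper_width: 0.0852
finger_force: 0.0
t: 15.6
ee_pos: [0.5317, -0.0064, 0.1768]
ee_rot: [-0.0, 0.419, 0.908, 0.0]
contact_force: [-0.2, 0.4, -1.7]
gripper_width: 0.0855
finger_force: 0.0
t: 16.1
ee_pos: [0.5317, -0.0064, 0.1767]
ee_rot: [-0.0, 0.094, 0.996, 0.0]
contact_force: [0.5, -0.3, -0.9]
gripper_width: 0.0853
finger_force: 0.0
t: 16.6
ee_pos: [0.5318, -0.0064, 0.1768]
ee_rot: [-0.0, -0.122, 0.992, 0.0]
contact_force: [0.5, 0.2, -0.3]
gripper_width: 0.085
finger_force: 0.0
[ 0.53177328 -0.00636656  0.17680656] [-1.43003856e-01  2.48884859e-01  1.68438116e+00  2.49732432e-04
  1.20881776e+00 -1.95918934e+00] [ 1.65945311e+02 -2.59442901e-02 -1.79982745e+02]
0.87 [259.6, 188.5, 288.0, 301.2] [ 0.530284   -0.00602332] ((531.7733154296875, -5.587221145629883), (65.8410415649414, 13.799701690673828), 13.338247299194336)
```

View pics/w5.png

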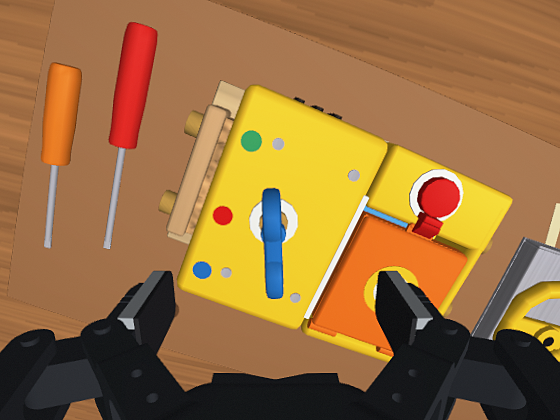

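The view shows the wings at (272,188–300), aligned with the fingers, and the lid still shut. The key is at about 2.77 rad, so about 1.6 rad is left. Re-grip and wind.

```bash
python3 -m creep '[{"xyz":[0,0,0.06],"angular":[0,0,0],"gripper":1},{"xyz":[0,0,0.118],"angular":[0,0,0],"gripper":1},{"xyz":[0,0,0.118],"angular":[0,0,0],"gripper":1},{"xyz":[0,0,0.118],"angular":[0,0,0],"gripper":-1},{"xyz":[0,0,0.118],"angular":[0,0,0],"gripper":-1}]' 50; python3 -m creep '[{"xyz":[0,0,0],"angular":[0,0,0],"gripper":-1},{"xyz":[0,0,0],"angular":[0,0,0],"gripper":-1},{"xyz":[0,0,0],"angular":[0,0,0],"gripper":-1},{"xyz":[0,0,0],"angular":[0,0,0],"gripper":-1}]';python3 -m creep '[{"xyz":[0,0,0],"angular":[0,0,0.08],"gripper":-1},{"xyz":[0,0,0],"angular":[0,0,0.16],"gripper":-1},{"xyz":[0,0,0],"angular":[0,0,0.24],"gripper":-1},{"xyz":[0,0,0],"angular":[0,0,0.32],"gripper":-1},{"xyz":[0,0,0],"angular":[0,0,0.4],"gripper":-1}]';python3 -m creep '[{"xyz":[0,0,0],"angular":[0,0,0.08],"gripper":-1},{"xyz":[0,0,0],"angular":[0,0,0.16],"gripper":-1},{"xyz":[0,0,0],"angular":[0,0,0.24],"gripper":-1},{"xyz":[0,0,0],"angular":[0,0,0.32],"gripper":-1},{"xyz":[0,0,0],"angular":[0,0,0.4],"gripper":-1}]';  python3 - <<'E'
from h import *
s,p,Q=st(); print(s["torque"],s["contact_force"],s["joints"],s["gripper_width"])
E
```

```text
t: 17.2
ee_pos: [0.5332, -0.0066, 0.1194]
ee_rot: [0.001, -0.122, 0.993, -0.0]
contact_force: [-0.0, -0.1, 0.3]
gripper_width: 0.0592
finger_force: 0.0
t: 17.6
ee_pos: [0.5327, -0.0073, 0.119]
ee_rot: [0.001, -0.122, 0.993, -0.001]
contact_force: [-0.5, -1.9, 4.4]
gripper_width: 0.0107
finger_force: 48.8
t: 18.1
ee_pos: [0.5327, -0.0072, 0.119]
ee_rot: [0.001, 0.193, 0.981, -0.001]
contact_force: [-0.9, -2.3, 5.0]
gripper_width: 0.0107
finger_force: 49.1
t: 18.6
ee_pos: [0.5327, -0.0072, 0.119]
ee_rot: [0.001, 0.487, 0.874, -0.0]
contact_force: [0.3, -2.2, 5.1]
gripper_width: 0.011
finger_force: 49.3
[-0.32874455  0.0779621   0.10919593] [ 0.30892549 -2.1835872   5.07021977] [-1.43367504e-01  3.01098532e-01  1.76911553e+00 -1.16651504e-03
  1.06918756e+00 -6.96859916e-01] 0.01095556807985604
```

Key at about 4.03. A bit further, slowly, watching the torque about z.

```bash
python3 -m creep '[{"xyz":[0,0,0],"angular":[0,0,0.05],"gripper":-1},{"xyz":[0,0,0],"angular":[0,0,0.1],"gripper":-1},{"xyz":[0,0,0],"angular":[0,0,0.15],"gripper":-1},{"xyz":[0,0,0],"angular":[0,0,0.18],"gripper":-1},{"xyz":[0,0,0],"angular":[0,0,0.18],"gripper":-1}]';  python3 - <<'E'
from h import *
s,p,Q=st(); print(s["torque"],s["joints"])
E
python3 -m creep '[{"xyz":[0,0,0],"angular":[0,0,0.02],"gripper":-1},{"xyz":[0,0,0],"angular":[0,0,0.04],"gripper":-1},{"xyz":[0,0,0],"angular":[0,0,0.04],"gripper":-1}]';  python3 - <<'E'
from h import *
s,p,Q=st(); print(s["torque"],s["joints"])
E
```

```text
t: 19.1
ee_pos: [0.5328, -0.0071, 0.119]
ee_rot: [0.001, 0.603, 0.798, 0.0]
contact_force: [-0.7, -2.2, 4.8]
gripper_width: 0.0107
finger_force: 49.0
[-0.38301448  0.11161375  0.02701711] [-1.43358448e-01  3.01092714e-01  1.76911886e+00 -1.02179660e-03
  1.06912985e+00 -4.18728856e-01]
t: 19.4
ee_pos: [0.5328, -0.0071, 0.119]
ee_rot: [0.001, 0.628, 0.778, 0.0]
contact_force: [0.1, -1.4, 5.2]
gripper_width: 0.0108
finger_force: 48.9
[-0.39854118  0.04185012  0.07696024] [-1.43364015e-01  3.01075961e-01  1.76910972e+00 -1.01400421e-03
  1.06906491e+00 -3.56156316e-01]
```

```bash
python3 -m creep '[{"xyz":[0,0,0],"angular":[0,0,0.02],"gripper":-1},{"xyz":[0,0,0],"angular":[0,0,0.04],"gripper":-1},{"xyz":[0,0,0],"angular":[0,0,0.04],"gripper":-1}]';  python3 - <<'E'
from h import *
s,p,Q=st(); print(s["torque"],s["joints"])
E
```

```text
t: 19.7
ee_pos: [0.5328, -0.0071, 0.119]
ee_rot: [0.001, 0.652, 0.758, 0.0]
contact_force: [-0.1, -2.0, 4.9]
gripper_width: 0.0107
finger_force: 48.9
[-0.36194178  0.05874615  0.03387084] [-1.43357447e-01  3.01139590e-01  1.76908494e+00 -1.01803899e-03
  1.06908403e+00 -2.93308853e-01]
```

```bash
python3 -m creep '[{"xyz":[0,0,0],"angular":[0,0,0],"gripper":1},{"xyz":[0,0,0],"angular":[0,0,0],"gripper":1},{"xyz":[0,0,0],"angular":[0,0,0],"gripper":1},{"xyz":[0,0,-0.06],"angular":[0,0,0],"gripper":1},{"xyz":[0,0,-0.14],"angular":[0,0,0],"gripper":1}]'; python3 -m creep '[{"xyz":[0,0,-0.05],"angular":[0,0,0],"gripper":1},{"xyz":[0,0,-0.08],"angular":[0,0,0],"gripper":1},{"xyz":[0,0,-0.08],"angular":[0,0,0],"gripper":1}]'
python3 - <<'E'
from h import *
s,p,Q=st(); x=Q.as_matrix()[:,0]; print(p,s["t"],np.degrees(np.arctan(x[1]/x[0])))
p=grab_frame("wrist"); cv2.imwrite("pics/w6.png",p["frame"])
for m in outline_of(p,"key_grip")[:2]:
    ys,xs=np.nonzero(m["mask"]); pts=np.array([atz(p,(u,v),.14)[:2] for u,v in zip(xs,ys)],np.float32)
    rc=cv2.minAreaRect(pts*1000); print(m["conf"],m["extent"],pts.mean(0),rc)
E
```

```text
t: 20.2
ee_pos: [0.53, -0.006, 0.1864]
ee_rot: [-0.003, 0.652, 0.758, -0.002]
contact_force: [0.6, 0.0, -0.1]
gripper_width: 0.0819
finger_force: 0.0
t: 20.5
ee_pos: [0.5333, -0.0065, 0.2302]
ee_rot: [0.002, 0.652, 0.758, 0.001]
contact_force: [0.3, 0.5, 0.2]
gripper_width: 0.085
finger_force: 0.0
[ 0.53334132 -0.00647781  0.23016235] 20.5 -81.38471651422039
0.77 [264.8, 174.5, 285.3, 260.8] [ 0.5318871  -0.00279246] ((531.9251098632812, -4.233512878417969), (13.351407051086426, 64.26261138916016), 8.961535453796387)
```

View pics/w6.png

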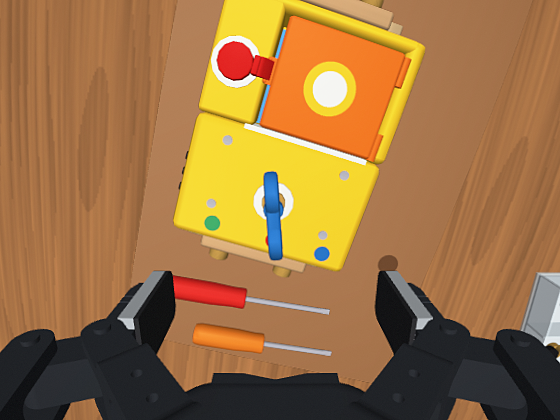

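The view shows the lid shut, the button up, both screwdrivers lying in place and the wings at about -81° in the world. That puts the key at about 4.41 rad, at its stop.

```bash
python3 -c "
from cell import r
print(r.sign_off())"
```

```text
the job is handed in; nothing more can be done
None
```

The job is handed in at about 20.6 s of the 67 s: the lid popped open and was latched shut again, and the key was wound to about 4.4 rad and released with the lid still shut. I never drove the arm near the tray or screwdrivers; sign-off returned no verdict.

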